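# Feel the end float of rebuilt sander spindles and sort them

## Robot

A 6-joint arm with a two-finger parallel gripper is mounted at the origin on the work surface. World frame = base frame: x ahead of the robot, y to its left, z up, the work surface at z = 0. Lengths are in m, angles in degrees, forces in N, time in s.
With the tool pointing down it reaches from about 0.4 to 0.825 m from the base axis. Payload 7 kg.
Tool frame: the origin (TCP) lies midway between the tips of the shut fingers; the grasp point (between the pads) lies 19 mm behind it; z points along the fingers, y is the line along which they close (so a half turn about z gives the same grasp; the last joint's range is limited). The gripper opens to 88 mm and grips with 3 to 60 N. Pads are 19 mm wide; open, the fingers measure 130 mm over their backs; the gripper's body (78 mm by 193 mm) begins 47 mm behind the grasp point.
Start: joints at [16.507, 20.546, 0.682, 0, -70.136, -16.507], TCP at [0.675, -0, 0.227] pointing down, gripper open.
Joint ranges: [-176.03, 176.03], [-82.01, 121.73], [-58.28, 71.71], [-173.87, 95.51], [-174.79, -0.11], [-173.66, 173.66]. Speed limits (degrees/s): [136.94, 136.94, 172.46, 180, 180, 180].

## Interface

Orientations are given as [roll, pitch, yaw] about the fixed x, y, z axes, in that order (R = Rz(yaw) Ry(pitch) Rx(roll)).
In Python, from plant import telemetry, viewer, workorder gives the robot as it stands. The module is installed in compiled form; this text tells all that it offers.
- The arm moves only by the tool carry_out, never from a script. Its argument "rows" is a list of rows, each a list of 6 numbers: the shift along the tool's x, y, z in m, then the turn, a rotation vector about the tool's x, y, z in rad. In form: [[tx, ty, tz, ax, ay, az], ...]. A call has 1 to 8 rows; each row is the pose to reach, as a shift and turn from the pose commanded when the call began, along the tool's axes at that moment; what a row does not reach only later rows make up. A row lasts 1/8 s, in which the tool goes at most 62.5 mm and 10.7 degrees, less where a joint would pass 70% of its speed; a pose out of reach is approached as far as the arm can. A call with a gripper value outside its range is refused whole. "grip" is the gripper's target within -1 to 1 (fully open at 1, half-way at 0, shut at -1), set as the call begins (left out, the last holds). The fingers move at their own pace and stop on an object; the grip force is fixed at half the most. Time passes only in rows, so rows that repeat a pose let the fingers close. It gives the time, the measured TCP pose, the force, the opening and the grip force at its end, in the units of the state.
- telemetry.get_obs(): the state, without advancing time (a new reading comes with each control period).
- viewer.snapshot(name): name is "scene" or "side" or "wrist"; returns the picture (400x640x3 uint8, red, green, blue); there is no depth.
- viewer.camera_info(name): a dict with "intrinsics" (3x3 intrinsics, pixels), "extrinsics" (4x4, takes a point from camera to world coordinates); the wrist camera has in their place "tool_from_camera" (4x4, takes a point from camera to tool coordinates, whose origin is the TCP and whose axes are the flange's). Camera axes: x right, y down, z forward; pixel columns grow to the right and rows downward; lengths in m; the calibration is good to about 2 mm. A picture is of the moment at which its call begins: read the wrist's pose just before it. camera_info takes no time and is no camera call.
- workorder.close_job(): hands the job in; it is judged then, once.
The state is a dict: "clock": time; "joint_pos": joint angles; "qvel": joint speeds; "tau": joint torques, N m; "tool_pos": TCP position; "orientation": TCP orientation; "force": force on the tool from outside, world axes, zero at the start; "moment": the same for the moment, N m; "opening": finger opening in m; "gripper_force": force on a finger pad.
Only numpy, scipy, OpenCV 4.12 (cv2) and the standard library are available. Lean on these libraries where they do the work, as an engineer would, in place of code of your own. Each camera call takes 0.05 s, during which the arm holds its last target. There are 200 camera calls.

## Task

Check the end float of every rebuilt sander spindle on the bench: slide each unit by its flange fully into the holding jig, push its spindle down home, then draw it up hard against its outer stop and leave it drawn out, ready for oiling. Stand the sound units (2 to 3 mm of float) upright in the green tray and the worn ones (5 mm or more) upright in the red tray, with nothing left in the jig. Leave the other things on the bench alone.

Things in the scene. Friction and masses are not known exactly. Their poses are not given: they have to be found in the camera images.
- unit_a_mid (a point): A spindle unit (three or four are there, all alike): blue bearing housing, 46 mm diameter up to 58 mm above the underside, standing on a round flange, 72 mm diameter, 9 mm thick; steel spindle with a clamp nut out of its top, 82 mm high in all. About 0.75 kg. This point: on the axis, 43 mm above the underside; z is up along the spindle. Carry it by the housing.
- spindle_a (a joint): How far unit_a's spindle (16 mm; on it the dark knurled clamp nut to hold it by, 26 mm diameter, 66 to 82 mm above the unit's underside when home) is drawn up, m: 0 is home (down, on its inner stop), growing to the hidden outer stop, which differs between units. The seal drags 9 N: it stays where left, and drawing it lifts a unit not held down; 14 to 20 N brings it firmly to a stop.
- unit_b_mid (a point): Another spindle unit like unit_a: same sizes, same point.
- spindle_b (a joint): The same for the spindle of unit_b.
- unit_c_mid (a point): Another spindle unit like unit_a: same sizes, same point.
- spindle_c (a joint): The same for the spindle of unit_c.
- unit_d_mid (a point): Another spindle unit like unit_a: same sizes, same point.
- spindle_d (a joint): The same for the spindle of unit_d.
- jig: Steel holding jig fixed to the bench. Plate 12 mm thick, 130 wide, from 115 mm before its origin (-x, the open mouth) to 50 behind. Rails 77 mm apart from 30 mm before the origin to the rear stop, flared mouth 30 mm longer; yellow lips over the rails, underside 11 mm above the plate (2 mm over a flange), top 17 mm, 56 mm between them for the housing. Origin: underside, below the seat; z up.
- jig_seat (a point): On top of the jig's plate, 12 mm above the bench: where the centre of a unit's underside comes when its flange touches the rear stop. x points from the mouth to the stop.
- jig_load (a point): On top of the jig's plate before its mouth, 85 mm before the seat: the open place to set a unit down, then slide it along the jig's +x under the lips to the seat (and back here to take it out).
- tray_ready: Green open tray fixed to the bench, for sound units: 240 (its x) x 125 (its y) x 30 mm high, wall and floor 4 mm thick; room for two units in a row along its x, 55 mm either side of its middle. Origin: centre of its underside.
- tray_rework: Red open tray fixed to the bench, for worn units; the same size and origin as the green one.
- tape_measure: Yellow tape measure, 66 x 34 x 60, standing among the units (mm). Not part of the job.
- sanding_block: Cork sanding block, 68 x 48 x 30, lying among the units (mm). Not part of the job.
- mug: White mug, 82 across, 95 high, at the back (mm). Not part of the job.
- glue_bottle: White glue bottle with orange cap, 64 across, 170 high, at the left (mm). Not part of the job.
- screwdriver: Red-handled screwdriver, 200 long, at the right (mm). Not part of the job.
- wrench: Spanner, 180 long, at the back (mm). Not part of the job.
- fret_board: Thin plywood offcut with a pattern drawn on it, 130 x 190 x 6, at the back (mm). Not part of the job.
- try_square: Try square, wood stock and steel blade, lying at the front right (mm). Not part of the job.

How it is judged:
By the outcome, as a careful person would: the job done as asked, in the order asked, and still so for the second after the job is handed in, with the robot touching nothing.
Of unit_a, unit_b, unit_c, unit_d only 3 to 4 are there at a start; the rules pass over those that are not, and their reading is None.
At some moment in a run one of unit_a, unit_b, unit_c, unit_d may be knocked a few centimetres aside while the robot is not near it.
It also fails if it takes over 210 s, if anything falls off the work surface, if the arm or the gripper's body presses on something with over 40 N, if the wrist force passes 120 N, or if a joint passes its speed limit or range.

## Working session

There is one attempt and no reset: what is moved stays moved. The work goes in short steps, Python scripts to look and compute and a tool call to move; the robot and the scene stay as the last step left them, time stands still between calls to the robot, and variables do not carry over. Pictures are saved under pics/ and viewed, at most 14 in all, crops included, and the job is handed in when it is done.

Besides the shell and the picture viewer there is one more tool, called in YAML: its name, and indented under it one key for each argument. carry_out: Moves the arm, as the interface text tells. Its arguments: {"type":"object","properties":{"rows":{"type":"array"},"grip":{"type":"number"}},"required":["rows"]}

```bash
mkdir -p pics
cat > h.py <<'E'
import numpy as np, cv2
from scipy.spatial.transform import Rotation as R
from plant import telemetry, viewer, workorder
def save(n,f,crop=None,s=1):
    im=viewer.snapshot(n)[:,:,::-1]
    cv2.imwrite('pics/raw_'+f+'.png',im)
    if crop: x0,y0,x1,y1=crop; im=im[y0:y1,x0:x1]
    if s!=1: im=cv2.resize(im,None,fx=s,fy=s,interpolation=cv2.INTER_CUBIC)
    cv2.imwrite('pics/'+f+'.png',im)
def cam(n,obs=None):
    i=viewer.camera_info(n);K=np.array(i['intrinsics'])
    if n!='wrist': return K,np.array(i['extrinsics'])
    o=obs or telemetry.get_obs();T=np.eye(4);T[:3,:3]=R.from_euler('xyz',o['orientation'],degrees=True).as_matrix();T[:3,3]=o['tool_pos']
    return K,T@np.array(i['tool_from_camera'])
def px(C,u,v,z):
    K,T=C;d=T[:3,:3]@np.linalg.inv(K)@np.array([u,v,1.]);o=T[:3,3]
    return o+d*(z-o[2])/d[2]
def proj(C,p):
    K,T=C;q=K@(T[:3,:3].T@(np.array(p)-T[:3,3]));return q[:2]/q[2]
E
python3 - <<'E'
from h import *
o=telemetry.get_obs();print(o)
save('scene','s0',s=1.25);save('side','d0',s=1.25);save('wrist','w0',s=1.25)
for n in('scene','side','wrist'):print(n,cam(n))
E
```

```text
{'clock': 0.0, 'joint_pos': array([ 1.65072368e+01,  2.05906177e+01,  6.34418682e-01, -2.12839630e-02,
       -7.01369804e+01, -1.65070959e+01]), 'qvel': array([-0.00527849,  0.10186708, -0.03570764, -0.03363198,  0.11499552,
        0.05147729]), 'tau': array([-8.00930356e-04, -5.82726967e+01,  2.93058443e+01,  6.99745238e+00,
        6.93249181e-03, -2.06530804e-04]), 'tool_pos': array([ 6.74504584e-01, -1.72848591e-05,  2.25633166e-01]), 'orientation': array([ 1.79904975e+02, -7.29440646e-03, -9.00071010e+01]), 'force': array([-0.20305566,  1.00016477,  0.38721215]), 'moment': array([-0.00035214,  0.05802451,  0.03502045]), 'gripper_force': 0.0, 'opening': 0.08783586417717791}
scene (array([[410.5566066 ,   0.        , 316.84389484],
       [  0.        , 410.5566066 , 201.57245974],
       [  0.        ,   0.        ,   1.        ]]), array([[-0.15477584,  0.73075106, -0.6648664 ,  1.31745048],
       [ 0.98779515,  0.12636424, -0.09106494,  0.12377482],
       [ 0.01746953, -0.67084645, -0.74139048,  0.91541868],
       [ 0.        ,  0.        ,  0.        ,  1.        ]]))
sid
[... 207 characters left out ...]
.43918586],
       [-0.11198095,  0.62537355, -0.77224879,  1.08045844],
       [ 0.00289347, -0.77692821, -0.62958255,  0.95711912],
       [ 0.        ,  0.        ,  0.        ,  1.        ]]))
wrist (array([[304.11214408,   0.        , 319.12506875],
       [  0.        , 304.11214408, 196.17443523],
       [  0.        ,   0.        ,   1.        ]]), array([[-9.99999492e-01,  7.38398612e-04, -6.86107364e-04,
         6.74934015e-01],
       [ 5.07343384e-04,  9.56908954e-01,  2.90387667e-01,
        -7.92869138e-02],
       [ 8.70964130e-04,  2.90387171e-01, -9.56908842e-01,
         3.83724143e-01],
       [ 0.00000000e+00,  0.00000000e+00,  0.00000000e+00,
         1.00000000e+00]]))
```

View pics/s0.png

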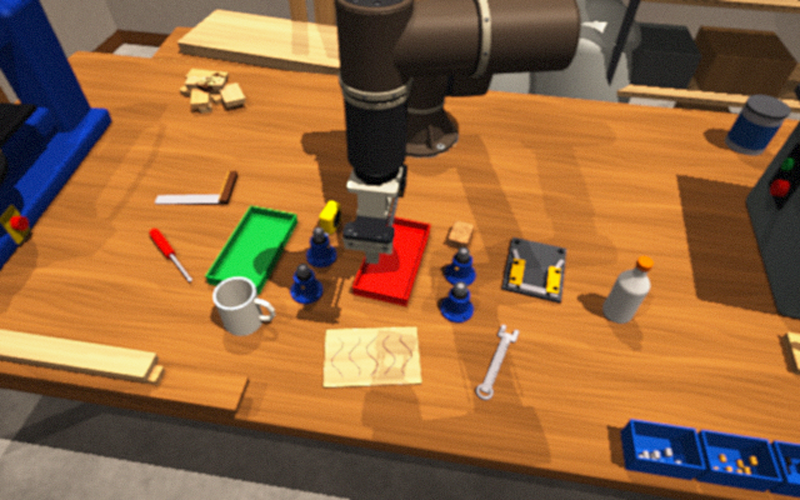

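View pics/d0.png

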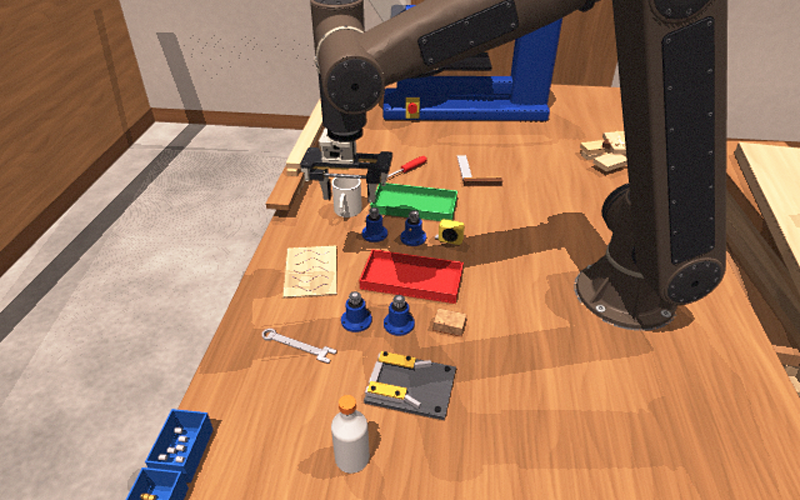

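View pics/w0.png

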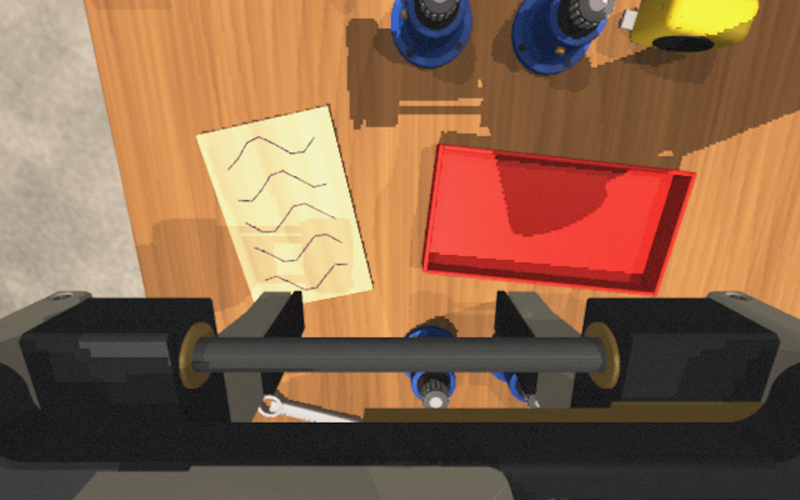

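The scene shows four blue units (scene picture about (320,245), (305,283), (460,265), (457,302)), a green tray at left, a red tray in the middle and the jig at (535,270) with its mouth towards the robot. I'll enlarge this for measuring.

Run:
```python
import cv2
a=cv2.imread('pics/raw_s0.png');b=cv2.imread('pics/raw_d0.png')
cv2.imwrite('pics/s0c.png',cv2.resize(a[160:270,160:470],None,fx=2.58,fy=2.58,interpolation=cv2.INTER_CUBIC)[:,:800])
cv2.imwrite('pics/d0c.png',cv2.resize(b[140:340,230:400],None,fx=3,fy=3,interpolation=cv2.INTER_CUBIC))
```

```text
(no output)
```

View pics/s0c.png

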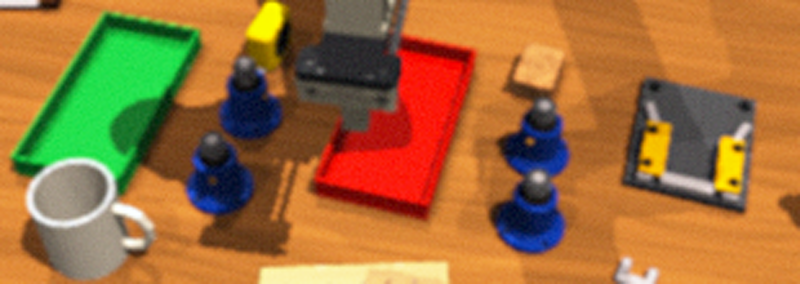

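View pics/d0c.png

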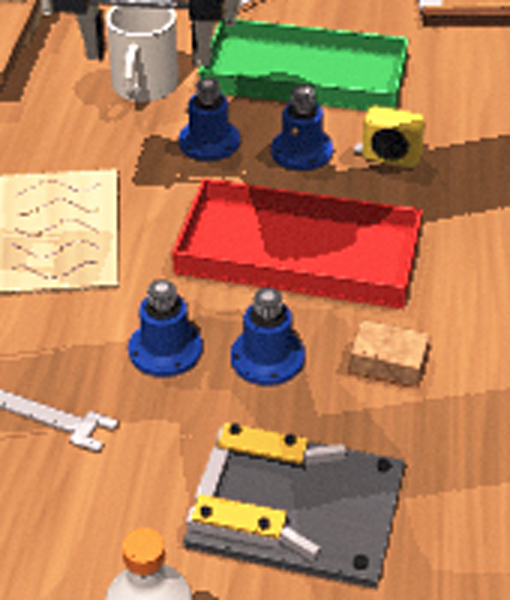

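The crops show the nut tops, jig plate corners and tray rims clearly. Triangulating from those.

Run:
```python
from h import *
np.set_printoptions(precision=4,suppress=True)
S=cam('scene');D=cam('side')
s=lambda u,v:(u/2.58+160,v/2.58+160)
d=lambda u,v:(u/3+230,v/3+140)
U={'U1':((244,64),(304,90)),'U2':((212,140),(207,83)),'U3':((543,105),(268,296)),'U4':((538,176),(162,286))}
for k,(a,b) in U.items(): print(k,px(S,*s(*a),.082),px(D,*d(*b),.082))
def show(n,sp,dp,z):
    print(n)
    for C,f,P in((S,s,sp),(D,d,dp)):
        Q=np.array([px(C,*f(*p),z)[:2] for p in P]);print(Q.round(4).tolist(),Q.mean(0), [np.linalg.norm(Q[i]-Q[i-1]).round(3) for i in range(len(Q))])
# order: near-robot/-y ... jig: robot-right, robot-left, far-left, far-right
show('jig',[(650,80),(757,98),(745,207),(625,182)],[(405,461),(380,578),(185,545),(222,428)],.012)
show('red',[(474,50),(428,205),(318,182)],[(407,291),(175,262),(205,183),(423,208)],.03)
show('green',[(200,33),(125,180),(17,155),(107,13)],[(402,97),(205,77),(225,22),(408,38)],.03)
K=s
print(px(S,*s(72,190),.095),px(D,*d(143,20),.095),px(D,*d(143,535),.17))
```

```text
U1 [ 0.5368 -0.1624  0.082 ] [ 0.5338 -0.1689  0.082 ]
U2 [ 0.6487 -0.1668  0.082 ] [ 0.6431 -0.1699  0.082 ]
U3 [0.5417 0.1663 0.082 ] [0.537  0.1656 0.082 ]
U4 [0.6393 0.1679 0.082 ] [0.6367 0.1636 0.082 ]
jig
[[0.4147, 0.2925], [0.4227, 0.4165], [0.5872, 0.3931], [0.5747, 0.2657]] [0.4998 0.3419] [np.float64(0.162), np.float64(0.124), np.float64(0.166), np.float64(0.128)]
[[0.4018, 0.2874], [0.418, 0.411], [0.5803, 0.3973], [0.567, 0.2683]] [0.4918 0.341 ] [np.float64(0.166), np.float64(0.125), np.float64(0.163), np.float64(0.13)]
red
[[0.4188, 0.082], [0.6549, 0.0602], [0.6444, -0.0588]] [0.5727 0.0278] [np.float64(0.266), np.float64(0.237), np.float64(0.12)]
[[0.4076, 0.0884], [0.6414, 0.0728], [0.6299, -0.0564], [0.3948, -0.0414]] [0.5184 0.0158] [np.float64(0.13), np.float64(0.234), np.float64(0.13), np.float64(0.236)]
green
[[0.4467, -0.2452], [0.676, -0.2599], [0.6628, -0.3848], [0.4323, -0.3661]] [ 0.5544 -0.314 ] [np.float64(0.122), np.float64(0.23), np.float64(0.126), np.float64(0.231)]
[[0.4239, -0.2423], [0.6594, -0.2564], [0.6522, -0.3808], [0.4209, -0.3705]] [ 0.5391 -0.3125] [np.float64(0.128), np.float64(0.236), np.float64(0.125), np.float64(0.231)]
[ 0.7435 -0.278   0.095 ] [ 0.7338 -0.2715  0.095 ] [0.587  0.5066 0.17  ]
```

carry_out:
  rows:
    - [-0.043,0.029,-0.003,0,0,-0.18]
    - [-0.086,0.059,-0.006,0,0,-0.36]
    - [-0.129,0.088,-0.009,0,0,-0.54]
    - [-0.172,0.117,-0.012,0,0,-0.72]
    - [-0.216,0.146,-0.015,0,0,-0.9]
    - [-0.259,0.176,-0.018,0,0,-1.08]
    - [-0.302,0.205,-0.021,0,0,-1.26]
    - [-0.345,0.2345,-0.024,0,0,-1.44]
  grip: 1

```text
clock: 1.15
tool_pos: [0.4392, 0.3462, 0.2506]
orientation: [-180.0, 0.0, -7.2]
force: [0.4, -0.2, -0.1]
opening: 0.0877
gripper_force: 0.0
```

carry_out:
  rows:
    - [0,0,0,0,0,0]
    - [0,0,0,0,0,0]

```text
clock: 1.4
tool_pos: [0.4402, 0.345, 0.2503]
orientation: [180.0, 0.0, -7.5]
force: [0.2, 0.7, -0.4]
opening: 0.0877
gripper_force: 0.0
```

Run:
```python
from h import *
o=telemetry.get_obs();print(o['clock'],o['tool_pos'],o['orientation'],o['joint_pos'])
C=cam('wrist',o);np.save('w1.npy',np.vstack([np.pad(C[0],((0,0),(0,1))),C[1]]))
save('wrist','w1',s=1.25)
```

```text
1.4 [0.44019234 0.34498604 0.25033165] [ 1.79970144e+02  1.45627719e-02 -7.49835323e+00] [ 5.81421720e+01  8.82506576e+00 -1.20112313e+01 -1.01832804e-03
 -6.91969075e+01  2.43598405e+01]
```

View pics/w1.png

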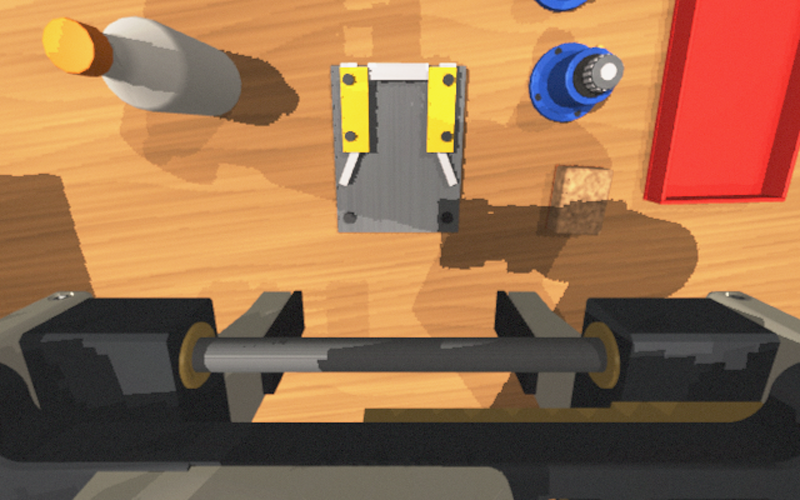

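The wrist view shows the jig nearly square to the tool: plate corners (331,65), (468,66), (458,233), (338,233); lip inner edges at columns 369 and 427. U3's nut top is at (610,71).

Run:
```python
from h import *
np.set_printoptions(precision=4,suppress=True)
M=np.load('w1.npy');C=(M[:3,:3],M[3:])
g=lambda u,v,z:px(C,u/1.25,v/1.25,z)
P=[g(338,233,.012),g(458,233,.012),g(468,66,.012),g(331,65,.012)]
print('plate',*P,'mid front',(P[0]+P[1])/2,'mid rear',(P[2]+P[3])/2)
L=[g(370,68,.029),g(370,152,.029),g(427,68,.029),g(427,152,.029)]
print('lips',*L)
a=(L[0]+L[2])/2;b=(L[1]+L[3])/2
print(a,b,'yaw',np.degrees(np.arctan2(*(a-b)[1::-1])), 'plateyaw',np.degrees(np.arctan2(*((P[2]+P[3]-P[0]-P[1]))[1::-1])), np.linalg.norm(L[0]-L[2]),np.linalg.norm(L[1]-L[3]),np.linalg.norm(P[0]-P[1]))
print('stop front edge',g(399,80,.02),g(399,80,.023))
print('U3',g(610,71,.082),'flange',g(570,90,.005))
```

```text
plate [0.4215 0.4132 0.012 ] [0.4046 0.2849 0.012 ] [0.5676 0.2612 0.012 ] [0.5855 0.3905 0.012 ] mid front [0.413 0.349 0.012] mid rear [0.5765 0.3259 0.012 ]
lips [0.5755 0.3532 0.029 ] [0.5017 0.3646 0.029 ] [0.5687 0.3016 0.029 ] [0.4945 0.3098 0.029 ]
[0.5721 0.3274 0.029 ] [0.4981 0.3372 0.029 ] yaw -7.537394531233065 plateyaw -8.062992273728293 0.052054895116397215 0.055300927655844004 0.1294249763861531
stop front edge [0.563  0.3281 0.02  ] [0.5627 0.3282 0.023 ]
U3 [0.5406 0.1636 0.082 ] flange [0.5337 0.1619 0.005 ]
```

carry_out:
  rows:
    - [0.03,0.0415,0.02,0,0,0]
    - [0.06,0.083,0.05,0,0,0]
    - [0.09,0.125,0.08,0,0,0]
    - [0.122,0.1665,0.1,0,0,0]
    - [0.122,0.1665,0.14,0,0,0]
    - [0.122,0.1665,0.18,0,0,0]
    - [0.122,0.1665,0.21,0,0,0]
    - [0.122,0.1665,0.222,0,0,0]

```text
clock: 2.45
tool_pos: [0.5391, 0.162, 0.0267]
orientation: [179.9, 0.1, -7.7]
force: [-0.6, 0.4, 0.8]
opening: 0.0873
gripper_force: 0.0
```

carry_out:
  rows:
    - [0,0,0,0,0,0]
    - [0,0,0,0,0,0]
    - [0,0,0,0,0,0]
    - [0,0,0,0,0,0]
    - [0,0,0,0,0,0]
  grip: -1

```text
clock: 3.08
tool_pos: [0.5404, 0.1649, 0.0293]
orientation: [-179.9, -0.1, -7.5]
force: [-0.4, 3.4, 3.1]
opening: 0.0457
gripper_force: 30.0
```

carry_out:
  rows:
    - [0,0,-0.05,0,0,0]
    - [-0.01,-0.014,-0.085,0,0,0]
    - [-0.045,-0.06,-0.09,0,0,0]
    - [-0.085,-0.115,-0.09,0,0,0]
    - [-0.12,-0.166,-0.08,0,0,0]
    - [-0.12,-0.166,-0.05,0,0,0]
    - [-0.12,-0.166,-0.03,0,0,0]
    - [-0.12,-0.166,-0.02,0,0,0]

```text
clock: 4.08
tool_pos: [0.441, 0.3429, 0.0465]
orientation: [179.8, 0.1, -7.5]
force: [-0.4, -0.5, -6.3]
opening: 0.0457
gripper_force: 30.0
```

carry_out:
  rows:
    - [0,0,0.003,0,0,0]
    - [0,0,0.006,0,0,0]
    - [0,0,0.0075,0,0,0]
    - [0,0,0.0075,0,0,0]

```text
clock: 4.58
tool_pos: [0.4426, 0.3443, 0.0415]
orientation: [-180.0, -0.0, -7.5]
force: [1.0, 1.0, -6.8]
opening: 0.0453
gripper_force: 30.0
```

Run:
```python
from h import *
o=telemetry.get_obs();print(o['clock'],o['tool_pos'],o['orientation'],o['force'])
save('side','d1',(280,200,440,350),4)
```

```text
4.575 [0.44261429 0.34427453 0.04145693] [-1.79965651e+02 -1.63771749e-02 -7.50942354e+00] [ 1.011852    1.04789132 -6.81045222]
```

View pics/d1.png

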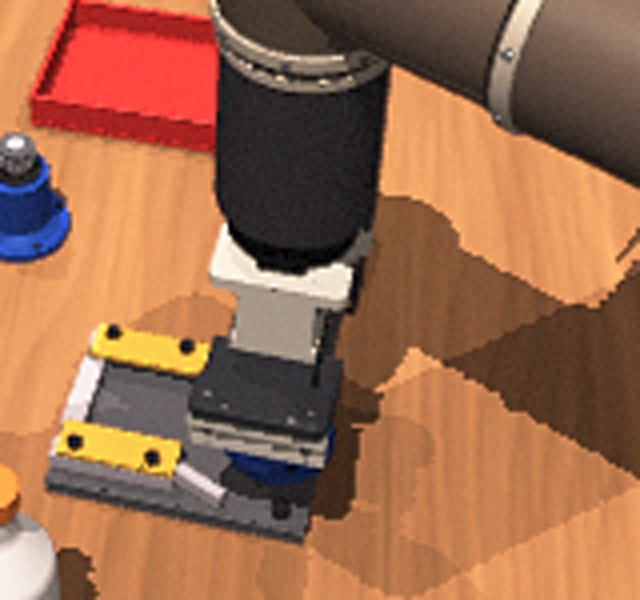

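The side view shows the unit held by its housing just over the plate before the mouth, lined up with the lips. Sliding in.

carry_out:
  rows:
    - [0.015,-0.0005,0.0005,0,0,0]
    - [0.03,-0.0005,0.0005,0,0,0]
    - [0.045,-0.0005,0.0005,0,0,0]
    - [0.06,-0.0005,0.0005,0,0,0]
    - [0.07,-0.0005,0.0005,0,0,0]
    - [0.077,-0.0005,0.0005,0,0,0]
    - [0.082,-0.0005,0.0005,0,0,0]
    - [0.082,-0.0005,0.0005,0,0,0]

```text
clock: 5.62
tool_pos: [0.525, 0.3341, 0.0413]
orientation: [-180.0, -0.1, -7.5]
force: [-1.9, -0.9, 3.7]
opening: 0.0453
gripper_force: 30.0
```

carry_out:
  rows:
    - [0.002,0,0,0,0,0]
    - [0.004,0,0,0,0,0]
    - [0.0055,0,0,0,0,0]
    - [0.0055,0,0,0,0,0]

```text
clock: 6.12
tool_pos: [0.528, 0.3336, 0.0413]
orientation: [-180.0, 0.1, -7.5]
force: [-13.8, 2.4, 11.1]
opening: 0.0454
gripper_force: 30.0
```

carry_out:
  rows:
    - [-0.001,0,0,0,0,0]
    - [-0.001,0,0,0,0,0]
    - [-0.001,0,0,0,0,0]
    - [-0.001,0,0,0,0,0]
    - [-0.001,0,-0.015,0,0,0]
    - [-0.001,0,-0.032,0,0,0]
    - [-0.001,0,-0.032,0,0,0]
  grip: 1

```text
clock: 7.0
tool_pos: [0.5294, 0.3346, 0.0753]
orientation: [-179.8, -0.2, -7.5]
force: [1.0, 0.4, -0.0]
opening: 0.0874
gripper_force: 0.0
```

carry_out:
  rows:
    - [0,0,0,0,0,0]
    - [0,0,0,0,0,0]
    - [0,0,0,0,0,0]
    - [0,0,0,0,0,0]
    - [0,0,0,0,0,0]
    - [0,0,0,0,0,0]
    - [0,0,0,0,0,0]
  grip: -1

```text
clock: 7.88
tool_pos: [0.5283, 0.3336, 0.0726]
orientation: [-180.0, -0.0, -7.5]
force: [-0.7, 1.4, -1.5]
opening: 0.0249
gripper_force: 30.0
```

carry_out:
  rows:
    - [0,0,0.0005,0,0,0]
    - [0,0,0.001,0,0,0]
    - [0,0,0.001,0,0,0]
    - [0,0,0.001,0,0,0]

```text
clock: 8.38
tool_pos: [0.5283, 0.3336, 0.0723]
orientation: [-180.0, -0.0, -7.5]
force: [-2.3, -0.3, 5.3]
opening: 0.025
gripper_force: 30.0
```

carry_out:
  rows:
    - [0,0,0.0005,0,0,0]
    - [0,0,0.001,0,0,0]
    - [0,0,0.0013,0,0,0]
    - [0,0,0.0013,0,0,0]

```text
clock: 8.88
tool_pos: [0.5283, 0.3336, 0.0713]
orientation: [-180.0, -0.0, -7.5]
force: [-3.5, -0.7, 8.3]
opening: 0.0249
gripper_force: 30.0
```

carry_out:
  rows:
    - [0,0,0,0,0,0]
    - [0,0,0,0,0,0]
    - [0,0,-0.015,0,0,0]
    - [0,0,-0.038,0,0,0]
  grip: -0.2

```text
clock: 9.38
tool_pos: [0.5279, 0.333, 0.1086]
orientation: [179.9, 0.1, -7.5]
force: [0.6, -0.3, 0.5]
opening: 0.0352
gripper_force: 0.0
```

carry_out:
  rows:
    - [0,0,0,0,0,0]
    - [0,0,0,0,0,0]
    - [0,0,0,0,0,0]
    - [0,0,0,0,0,0]
    - [0,0,0.004,0,0,0]
    - [0,0,0.008,0,0,0]
    - [0,0,0.011,0,0,0]
    - [0,0,0.012,0,0,0]
  grip: -1

```text
clock: 10.38
tool_pos: [0.5281, 0.3333, 0.0958]
orientation: [180.0, 0.0, -7.5]
force: [0.2, 0.6, 1.1]
opening: 0.0006
gripper_force: 0.0
```

carry_out:
  rows:
    - [0,0,0.001,0,0,0]
    - [0,0,0.002,0,0,0]
    - [0,0,0.003,0,0,0]
    - [0,0,0.003,0,0,0]

```text
clock: 10.88
tool_pos: [0.5283, 0.3335, 0.0943]
orientation: [-180.0, -0.0, -7.5]
force: [-2.0, -0.6, 7.5]
opening: 0.0002
gripper_force: 3.5
```

carry_out:
  rows:
    - [0,0,0.0005,0,0,0]
    - [0,0,0.001,0,0,0]
    - [0,0,0.001,0,0,0]
    - [0,0,0.001,0,0,0]

```text
clock: 11.38
tool_pos: [0.5284, 0.3335, 0.0943]
orientation: [-180.0, -0.1, -7.5]
force: [-5.0, -1.6, 13.7]
opening: 0.0004
gripper_force: 6.7
```

carry_out:
  rows:
    - [0,0,0.0006,0,0,0]
    - [0,0,0.0006,0,0,0]
    - [0,0,0.0006,0,0,0]

```text
clock: 11.75
tool_pos: [0.5285, 0.3336, 0.0942]
orientation: [-179.9, -0.1, -7.4]
force: [-6.2, -2.6, 17.5]
opening: 0.0006
gripper_force: 8.6
```

carry_out:
  rows:
    - [0,0,-0.012,0,0,0]
    - [0,0,-0.012,0,0,0]
    - [0,0,-0.012,0,0,0]
    - [0,0,-0.012,0,0,0]
    - [0,0,0.002,0,0,0]
    - [0,0,0.014,0,0,0]
    - [0,0,0.0175,0,0,0]
    - [0,0,0.0175,0,0,0]
  grip: 0

```text
clock: 12.75
tool_pos: [0.5281, 0.3332, 0.0735]
orientation: [179.9, 0.0, -7.5]
force: [0.1, 0.2, 1.1]
opening: 0.044
gripper_force: 0.0
```

carry_out:
  rows:
    - [0,0,0,0,0,0]
    - [0,0,0,0,0,0]
    - [0,0,0,0,0,0]
    - [0,0,0,0,0,0]
  grip: -1

```text
clock: 13.25
tool_pos: [0.5284, 0.3336, 0.0746]
orientation: [-180.0, -0.0, -7.5]
force: [-0.4, -0.3, 0.9]
opening: 0.0252
gripper_force: 30.0
```

carry_out:
  rows:
    - [0,0,-0.001,0,0,0]
    - [0,0,-0.002,0,0,0]
    - [0,0,-0.003,0,0,0]
    - [0,0,-0.004,0,0,0]
    - [0,0,-0.004,0,0,0]
    - [0,0,-0.004,0,0,0]

```text
clock: 14.0
tool_pos: [0.5277, 0.333, 0.0776]
orientation: [179.9, 0.1, -7.5]
force: [-1.5, -1.1, -10.2]
opening: 0.0248
gripper_force: 30.0
```

carry_out:
  rows:
    - [0,0,-0.001,0,0,0]
    - [0,0,-0.002,0,0,0]
    - [0,0,-0.002,0,0,0]
    - [0,0,-0.002,0,0,0]

```text
clock: 14.5
tool_pos: [0.5282, 0.3334, 0.0802]
orientation: [180.0, 0.0, -7.5]
force: [-1.8, -1.3, -9.8]
opening: 0.025
gripper_force: 30.0
```

carry_out:
  rows:
    - [0,0,-0.001,0,0,0]
    - [0,0,-0.0015,0,0,0]
    - [0,0,-0.0015,0,0,0]
    - [0,0,-0.0015,0,0,0]

```text
clock: 15.0
tool_pos: [0.5283, 0.3335, 0.0818]
orientation: [-180.0, -0.0, -7.5]
force: [-1.1, -1.5, -10.1]
opening: 0.0252
gripper_force: 30.0
```

carry_out:
  rows:
    - [0,0,-0.001,0,0,0]
    - [0,0,-0.001,0,0,0]
    - [0,0,-0.001,0,0,0]

```text
clock: 15.38
tool_pos: [0.5283, 0.3335, 0.0828]
orientation: [-180.0, -0.0, -7.5]
force: [-1.6, -1.4, -10.2]
opening: 0.0251
gripper_force: 30.0
```

carry_out:
  rows:
    - [0,0,-0.001,0,0,0]
    - [0,0,-0.001,0,0,0]
    - [0,0,-0.001,0,0,0]

```text
clock: 15.75
tool_pos: [0.5283, 0.3335, 0.0837]
orientation: [-180.0, -0.0, -7.5]
force: [-1.1, -1.1, -10.3]
opening: 0.0252
gripper_force: 30.0
```

carry_out:
  rows:
    - [0,0,-0.0007,0,0,0]
    - [0,0,-0.0007,0,0,0]
    - [0,0,-0.0007,0,0,0]

```text
clock: 16.12
tool_pos: [0.5283, 0.3335, 0.0844]
orientation: [-180.0, -0.0, -7.5]
force: [-1.2, -0.9, -10.8]
opening: 0.0254
gripper_force: 30.0
```

Run:
```python
from h import *
print(telemetry.get_obs()['moment'])
save('side','d2',(260,230,400,340),5)
```

```text
[-0.52418067  0.45636118 -0.05118412]
```

View pics/d2.png

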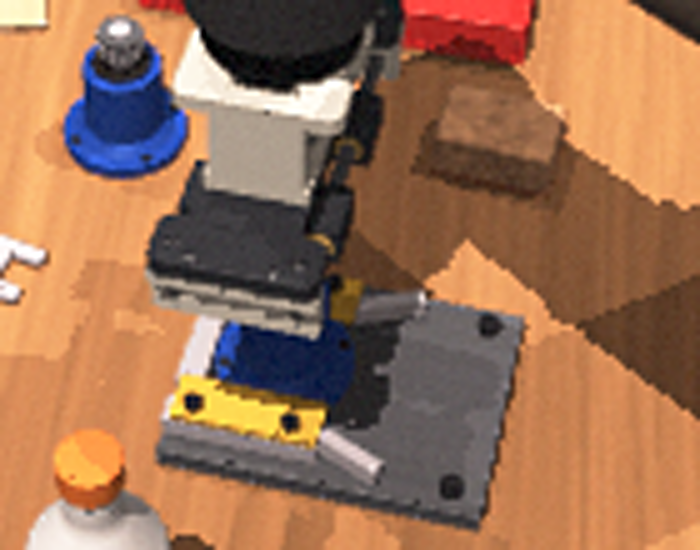

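The unit's flange sits under the lips; the spindle is still coming up with about 10 N. Continuing.

carry_out:
  rows:
    - [0,0,-0.001,0,0,0]
    - [0,0,-0.001,0,0,0]
    - [0,0,-0.001,0,0,0]

```text
clock: 16.55
tool_pos: [0.528, 0.3334, 0.0848]
orientation: [180.0, 0.0, -7.5]
force: [-0.1, 1.2, -18.3]
opening: 0.025
gripper_force: 30.0
```

carry_out:
  rows:
    - [0,0,-0.001,0,0,0]
    - [0,0,-0.001,0,0,0]
    - [0,0,-0.001,0,0,0]

```text
clock: 16.92
tool_pos: [0.5278, 0.3334, 0.0849]
orientation: [180.0, 0.1, -7.5]
force: [2.1, 1.9, -25.8]
opening: 0.0251
gripper_force: 30.0
```

carry_out:
  rows:
    - [0,0,0.003,0,0,0]
    - [0,0,0.0045,0,0,0]
    - [0,0,0.0045,0,0,0]

```text
clock: 17.3
tool_pos: [0.5288, 0.3339, 0.0829]
orientation: [-179.9, -0.1, -7.5]
force: [-0.6, 1.1, -6.8]
opening: 0.0251
gripper_force: 30.0
```

carry_out:
  rows:
    - [0,0,0,0,0,0]
    - [0,0,0,0,0,0]
    - [0,0,0,0,0,0]
    - [0,0,0,0,0,0]
    - [0,0,0,0,0,0]
    - [0,0,0,0,0,0]
  grip: 1

```text
clock: 18.05
tool_pos: [0.5282, 0.3334, 0.0818]
orientation: [180.0, 0.0, -7.5]
force: [-0.9, 0.4, -0.1]
opening: 0.0793
gripper_force: 0.0
```

carry_out:
  rows:
    - [0,0,0.02,0,0,0]
    - [0,0,0.038,0,0,0]
    - [0,0,0.043,0,0,0]
    - [0,0,0.043,0,0,0]

```text
clock: 18.55
tool_pos: [0.5282, 0.3333, 0.0384]
orientation: [179.9, 0.0, -7.5]
force: [0.6, 0.3, -0.0]
opening: 0.0879
gripper_force: 0.0
```

carry_out:
  rows:
    - [0,0,0,0,0,0]
    - [0,0,0,0,0,0]
    - [0,0,0,0,0,0]
    - [0,0,0,0,0,0]
    - [0,0,0,0,0,0]
  grip: -1

```text
clock: 19.18
tool_pos: [0.5283, 0.3337, 0.039]
orientation: [-180.0, -0.0, -7.5]
force: [-0.6, 1.5, 1.4]
opening: 0.0455
gripper_force: 30.0
```

Run:
```python
from h import *
np.set_printoptions(precision=4,suppress=True)
K=cam('wrist')[0]
T=np.array([[-9.99999492e-01,7.38398612e-04,-6.86107364e-04,.674934015],[5.07343384e-04,9.56908954e-01,2.90387667e-01,-7.92869138e-02],[8.70964130e-04,2.90387171e-01,-9.56908842e-01,3.83724143e-01],[0,0,0,1]])
Q=[px((K,T),u/1.25,v/1.25,.03)[:2] for u,v in((440,145),(696,173),(658,294),(424,271))]
print(*Q,np.mean(Q,0))
M=np.load('w1.npy');print(px((M[:3,:3],M[3:]),645/1.25,201/1.25,.03),px((M[:3,:3],M[3:]),782/1.25,205/1.25,.03))
```

```text
[ 0.6376 -0.0662] [ 0.4013 -0.0412] [0.4124 0.0799] [0.6498 0.0548] [0.5253 0.0068]
[0.4183 0.098  0.03  ] [ 0.3961 -0.039   0.03  ]
```

carry_out:
  rows:
    - [-0.015,0,0,0,0,0]
    - [-0.035,0,0,0,0,0]
    - [-0.055,0,0,0,0,0]
    - [-0.075,0,0,0,0,0]
    - [-0.09,0,0,0,0,0]
    - [-0.09,0,-0.02,0,0,0]
    - [-0.09,0,-0.06,0,0,0]
    - [-0.09,0,-0.09,0,0,0]

```text
clock: 20.18
tool_pos: [0.4369, 0.3445, 0.1288]
orientation: [179.9, 0.1, -7.5]
force: [1.0, 0.9, -7.1]
opening: 0.0454
gripper_force: 30.0
```

carry_out:
  rows:
    - [0.02,0.035,0,0,0,0]
    - [0.05,0.087,0,0,0,0]
    - [0.08,0.14,0,0,0,0]
    - [0.11,0.192,0,0,0,0]
    - [0.14,0.244,0,0,0,0]
    - [0.165,0.288,0,0,0,0]
    - [0.183,0.32,0,0,0,0]
    - [0.183,0.32,0.03,0,0,0]

```text
clock: 21.18
tool_pos: [0.5789, 0.0026, 0.0989]
orientation: [-179.9, -0.1, -7.7]
force: [-1.3, 1.0, -7.3]
opening: 0.0453
gripper_force: 30.0
```

carry_out:
  rows:
    - [0,0,0.03,0,0,0]
    - [0,0,0.05,0,0,0]
    - [0,0,0.06,0,0,0]
    - [0,0,0.064,0,0,0]
    - [0,0,0.065,0,0,0]

```text
clock: 21.8
tool_pos: [0.5787, 0.0044, 0.0341]
orientation: [-180.0, -0.0, -7.5]
force: [0.5, -0.7, -6.3]
opening: 0.0455
gripper_force: 30.0
```

Run:
```python
from h import *
o=telemetry.get_obs();print(o['clock'],o['tool_pos'],o['force'])
save('side','d3',(230,140,400,270),4.6)
```

```text
21.8 [0.57870256 0.00437398 0.03406925] [ 0.50086825 -0.71647116 -6.33761767]
```

View pics/d3.png

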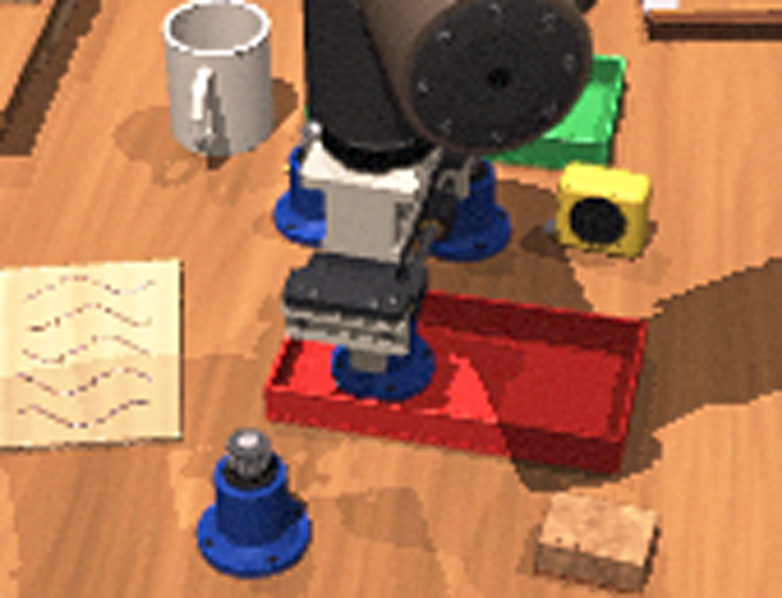

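carry_out:
  rows:
    - [0,0,0.0015,0,0,0]
    - [0,0,0.003,0,0,0]
    - [0,0,0.003,0,0,0]

```text
clock: 22.22
tool_pos: [0.5788, 0.0041, 0.0311]
orientation: [-180.0, -0.0, -7.5]
force: [-0.6, 0.2, -6.3]
opening: 0.0458
gripper_force: 30.0
```

carry_out:
  rows:
    - [0,0,0,0,0,0]
    - [0,0,0,0,0,0]
    - [0,0,0,0,0,0]
    - [0,0,-0.01,0,0,0]
    - [0,0,-0.05,0,0,0]
    - [0,0,-0.11,0,0,0]
  grip: 0.36

```text
clock: 22.98
tool_pos: [0.5776, 0.0037, 0.1413]
orientation: [179.9, 0.2, -7.5]
force: [1.8, 0.6, 0.2]
opening: 0.0593
gripper_force: 0.0
```

Run:
```python
from h import *
o=telemetry.get_obs();print(o['clock'],o['tool_pos'],o['force'])
D=cam('side');print(px(D,248/4.6+230,439/4.6+140,.084), px(D,254/4.6+230,520/4.6+140,.009))
```

```text
22.975 [0.5775838  0.00370618 0.14125648] [1.79600764 0.56602404 0.17905546]
[0.63642766 0.16611157 0.084     ] [0.63691358 0.1607231  0.009     ]
```

carry_out:
  rows:
    - [0.013,-0.056,0,0,0,0]
    - [0.026,-0.112,0,0,0,0]
    - [0.039,-0.1675,0,0,0,0]
    - [0.039,-0.1675,0.03,0,0,0]
    - [0.039,-0.1675,0.07,0,0,0]
    - [0.039,-0.1675,0.1,0,0,0]
    - [0.039,-0.1675,0.112,0,0,0]
  grip: 1

```text
clock: 23.85
tool_pos: [0.6384, 0.1646, 0.0276]
orientation: [179.9, 0.1, -7.5]
force: [-0.4, -0.4, -0.1]
opening: 0.0878
gripper_force: 0.0
```

carry_out:
  rows:
    - [0,0,0,0,0,0]
    - [0,0,0,0,0,0]
    - [0,0,0,0,0,0]
    - [0,0,0,0,0,0]
    - [0,0,0,0,0,0]
  grip: -1

```text
clock: 24.48
tool_pos: [0.6398, 0.1656, 0.0295]
orientation: [-179.9, -0.1, -7.5]
force: [-0.5, 1.7, 3.4]
opening: 0.0456
gripper_force: 30.0
```

carry_out:
  rows:
    - [0,0,-0.05,0,0,0]
    - [-0.03,-0.021,-0.085,0,0,0]
    - [-0.075,-0.0525,-0.09,0,0,0]
    - [-0.122,-0.086,-0.09,0,0,0]
    - [-0.17,-0.119,-0.09,0,0,0]
    - [-0.2177,-0.1524,-0.08,0,0,0]
    - [-0.2177,-0.1524,-0.045,0,0,0]
    - [-0.2177,-0.1524,-0.02,0,0,0]

```text
clock: 25.48
tool_pos: [0.4412, 0.344, 0.0469]
orientation: [179.9, 0.1, -7.4]
force: [-0.3, -0.1, -7.2]
opening: 0.0455
gripper_force: 30.0
```

carry_out:
  rows:
    - [0,0,0.003,0,0,0]
    - [0,0,0.006,0,0,0]
    - [0,0,0.0075,0,0,0]
    - [0,0,0.0075,0,0,0]

```text
clock: 25.98
tool_pos: [0.4436, 0.3447, 0.042]
orientation: [-179.9, -0.0, -7.5]
force: [-0.2, 0.1, -5.6]
opening: 0.0454
gripper_force: 30.0
```

carry_out:
  rows:
    - [0.015,0,0.0003,0,0,0]
    - [0.03,0,0.0003,0,0,0]
    - [0.045,0,0.0003,0,0,0]
    - [0.06,0,0.0003,0,0,0]
    - [0.07,0,0.0003,0,0,0]
    - [0.077,0,0.0003,0,0,0]
    - [0.082,0,0.0003,0,0,0]
    - [0.082,0,0.0003,0,0,0]

```text
clock: 26.98
tool_pos: [0.5256, 0.3338, 0.0416]
orientation: [-180.0, -0.1, -7.5]
force: [-1.1, -1.2, 1.5]
opening: 0.0454
gripper_force: 30.0
```

carry_out:
  rows:
    - [0.002,0,0,0,0,0]
    - [0.004,0,0,0,0,0]
    - [0.0045,0,0,0,0,0]
    - [0.0045,0,0,0,0,0]

```text
clock: 27.48
tool_pos: [0.5278, 0.3334, 0.0416]
orientation: [180.0, 0.1, -7.5]
force: [-12.8, 1.5, 8.6]
opening: 0.0455
gripper_force: 30.0
```

carry_out:
  rows:
    - [-0.001,0,0,0,0,0]
    - [-0.001,0,0,0,0,0]
    - [-0.001,0,0,0,0,0]
    - [-0.001,0,-0.03,0,0,0]
    - [-0.001,0,-0.069,0,0,0]
  grip: 0.3

```text
clock: 28.1
tool_pos: [0.5278, 0.3327, 0.1098]
orientation: [179.9, 0.1, -7.5]
force: [1.1, 0.1, 0.0]
opening: 0.0569
gripper_force: 0.0
```

carry_out:
  rows:
    - [0,0,0,0,0,0]
    - [0,0,0,0,0,0]
    - [0,0,0,0,0,0]
    - [0,0,0,0,0,0]
    - [0,0,0,0,0,0]
    - [0,0,0.006,0,0,0]
    - [0,0,0.011,0,0,0]
    - [0,0,0.014,0,0,0]
  grip: -1

```text
clock: 29.1
tool_pos: [0.5278, 0.3332, 0.0954]
orientation: [180.0, 0.0, -7.5]
force: [-1.3, -0.7, 5.4]
opening: 0.0005
gripper_force: 3.9
```

carry_out:
  rows:
    - [0,0,0.001,0,0,0]
    - [0,0,0.002,0,0,0]
    - [0,0,0.003,0,0,0]
    - [0,0,0.003,0,0,0]

```text
clock: 29.6
tool_pos: [0.5279, 0.3332, 0.0943]
orientation: [180.0, -0.0, -7.5]
force: [-5.7, -2.2, 10.0]
opening: 0.0004
gripper_force: 4.9
```

carry_out:
  rows:
    - [0,0,0.0007,0,0,0]
    - [0,0,0.0014,0,0,0]
    - [0,0,0.0014,0,0,0]
    - [0,0,0.0014,0,0,0]

```text
clock: 30.1
tool_pos: [0.528, 0.3333, 0.0942]
orientation: [-180.0, -0.1, -7.5]
force: [-7.0, -2.5, 19.0]
opening: 0.0006
gripper_force: 9.3
```

carry_out:
  rows:
    - [0,0,-0.012,0,0,0]
    - [0,0,-0.012,0,0,0]
    - [0,0,-0.012,0,0,0]
    - [0,0,-0.012,0,0,0]
    - [0,0,0.002,0,0,0]
    - [0,0,0.014,0,0,0]
    - [0,0,0.0175,0,0,0]
    - [0,0,0.0175,0,0,0]
  grip: 0

```text
clock: 31.1
tool_pos: [0.5279, 0.3331, 0.0735]
orientation: [179.9, 0.0, -7.5]
force: [0.5, 0.2, 0.2]
opening: 0.0438
gripper_force: 0.0
```

carry_out:
  rows:
    - [0,0,0,0,0,0]
    - [0,0,0,0,0,0]
    - [0,0,0,0,0,0]
    - [0,0,0,0,0,0]
  grip: -1

```text
clock: 31.6
tool_pos: [0.5282, 0.3334, 0.0746]
orientation: [-180.0, -0.0, -7.5]
force: [0.3, -0.6, 1.7]
opening: 0.0251
gripper_force: 30.0
```

carry_out:
  rows:
    - [0,0,-0.001,0,0,0]
    - [0,0,-0.002,0,0,0]
    - [0,0,-0.003,0,0,0]
    - [0,0,-0.003,0,0,0]
    - [0,0,-0.003,0,0,0]

```text
clock: 32.22
tool_pos: [0.5276, 0.333, 0.0767]
orientation: [180.0, 0.0, -7.5]
force: [0.3, -0.4, -9.5]
opening: 0.0249
gripper_force: 30.0
```

carry_out:
  rows:
    - [0,0,-0.0005,0,0,0]
    - [0,0,-0.001,0,0,0]
    - [0,0,-0.001,0,0,0]

```text
clock: 32.6
tool_pos: [0.5276, 0.333, 0.0778]
orientation: [180.0, 0.0, -7.5]
force: [-1.0, -0.3, -10.4]
opening: 0.0252
gripper_force: 30.0
```

carry_out:
  rows:
    - [0,0,-0.0005,0,0,0]
    - [0,0,-0.001,0,0,0]
    - [0,0,-0.001,0,0,0]

```text
clock: 32.98
tool_pos: [0.5279, 0.3332, 0.0791]
orientation: [180.0, 0.0, -7.5]
force: [-0.8, -2.5, -11.4]
opening: 0.0253
gripper_force: 30.0
```

carry_out:
  rows:
    - [0,0,-0.0005,0,0,0]
    - [0,0,-0.001,0,0,0]
    - [0,0,-0.001,0,0,0]

```text
clock: 33.35
tool_pos: [0.5277, 0.3332, 0.0794]
orientation: [180.0, 0.0, -7.5]
force: [0.1, 0.0, -19.6]
opening: 0.0251
gripper_force: 30.0
```

carry_out:
  rows:
    - [0,0,0.0025,0,0,0]
    - [0,0,0.0035,0,0,0]
    - [0,0,0.0035,0,0,0]

```text
clock: 33.72
tool_pos: [0.5287, 0.3341, 0.0776]
orientation: [-179.9, -0.1, -7.5]
force: [0.1, -0.1, -7.1]
opening: 0.0253
gripper_force: 30.0
```

carry_out:
  rows:
    - [0,0,0,0,0,0]
    - [0,0,0,0,0,0]
    - [0,0,0,0,0,0]
    - [0,0,0,0,0,0]
    - [0,0,0,0,0,0]
    - [0,0,0,0,0,0]
  grip: 1

```text
clock: 34.48
tool_pos: [0.5281, 0.3334, 0.0767]
orientation: [-180.0, -0.0, -7.5]
force: [-0.4, 0.4, 0.2]
opening: 0.0793
gripper_force: 0.0
```

carry_out:
  rows:
    - [0,0,0.02,0,0,0]
    - [0,0,0.034,0,0,0]
    - [0,0,0.037,0,0,0]
    - [0,0,0.037,0,0,0]

```text
clock: 34.98
tool_pos: [0.5281, 0.3334, 0.0396]
orientation: [180.0, 0.0, -7.5]
force: [0.9, -0.4, 0.8]
opening: 0.0878
gripper_force: 0.0
```

carry_out:
  rows:
    - [0,0,0,0,0,0]
    - [0,0,0,0,0,0]
    - [0,0,0,0,0,0]
    - [0,0,0,0,0,0]
    - [0,0,0,0,0,0]
  grip: -1

```text
clock: 35.6
tool_pos: [0.5282, 0.3337, 0.0398]
orientation: [-180.0, -0.0, -7.5]
force: [0.4, 1.1, 0.4]
opening: 0.0453
gripper_force: 30.0
```

carry_out:
  rows:
    - [-0.015,0,0,0,0,0]
    - [-0.035,0,0,0,0,0]
    - [-0.055,0,0,0,0,0]
    - [-0.075,0,0,0,0,0]
    - [-0.09,0,0,0,0,0]
    - [-0.09,0,-0.03,0,0,0]
    - [-0.09,0,-0.08,0,0,0]
    - [-0.09,0,-0.12,0,0,0]

```text
clock: 36.6
tool_pos: [0.4367, 0.3445, 0.1599]
orientation: [179.9, 0.1, -7.5]
force: [0.9, 0.3, -7.9]
opening: 0.0451
gripper_force: 30.0
```

carry_out:
  rows:
    - [0.015,0.038,0,0,0,0]
    - [0.036,0.092,0,0,0,0]
    - [0.057,0.146,0,0,0,0]
    - [0.078,0.2,0,0,0,0]
    - [0.1,0.256,0,0,0,0]
    - [0.121,0.31,0,0,0,0]
    - [0.142,0.365,0,0,0,0]
    - [0.163,0.419,0,0,0,0]

```text
clock: 37.6
tool_pos: [0.5437, -0.0924, 0.1581]
orientation: [-180.0, 0.2, -7.5]
force: [0.8, 0.8, -6.9]
opening: 0.046
gripper_force: 30.0
```

carry_out:
  rows:
    - [0.021,0.055,0,0,0,0]
    - [0.043,0.11,0,0,0,0]
    - [0.064,0.165,0,0,0,0]
    - [0.08,0.205,0,0,0,0]
    - [0.087,0.223,0,0,0,0]
    - [0.087,0.223,0.03,0,0,0]
    - [0.087,0.223,0.06,0,0,0]

```text
clock: 38.48
tool_pos: [0.6016, -0.3224, 0.0976]
orientation: [-179.9, 0.1, -7.5]
force: [0.1, 0.3, -8.3]
opening: 0.0456
gripper_force: 30.0
```

Run:
```python
from h import *
o=telemetry.get_obs();print(o['clock'],o['tool_pos'],o['orientation'],o['force'])
im=viewer.snapshot('scene')[:,:,::-1];d=viewer.snapshot('side')[:,:,::-1]
a=cv2.resize(im[150:260,150:350],None,fx=4,fy=4,interpolation=3);b=cv2.resize(d[120:260,270:400],(390,420),interpolation=3)
c=np.zeros((440,800,3),np.uint8);a=cv2.resize(a,(400,220));c[:220,:400]=a;c[:420,405:795]=b;cv2.imwrite('pics/m4.png',c)
```

```text
38.475 [ 0.60162165 -0.32244063  0.09756053] [-1.79898341e+02  1.43703421e-01 -7.53911240e+00] [ 0.13908289  0.30195686 -8.25580252]
```

View pics/m4.png

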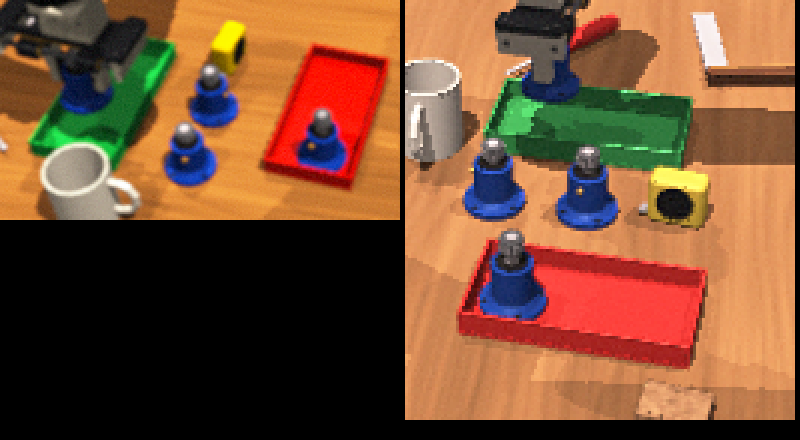

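The unit hangs over the left part of the green tray; the worn one stands in the red tray; the two others by the tape are unmoved. Lowering.

carry_out:
  rows:
    - [0,0,0.025,0,0,0]
    - [0,0,0.045,0,0,0]
    - [0,0,0.056,0,0,0]
    - [0,0,0.062,0,0,0]
    - [0,0,0.065,0,0,0]
    - [0,0,0.066,0,0,0]
    - [0,0,0.066,0,0,0]

```text
clock: 39.45
tool_pos: [0.6032, -0.3241, 0.0342]
orientation: [180.0, -0.0, -7.5]
force: [-1.0, -0.2, -7.8]
opening: 0.0454
gripper_force: 30.0
```

carry_out:
  rows:
    - [0,0,0,0,0,0]
    - [0,0,0,0,0,0]
    - [0,0,0,0,0,0]
    - [0,0,-0.01,0,0,0]
    - [0,0,-0.05,0,0,0]
    - [0,0,-0.11,0,0,0]
  grip: 0.36

```text
clock: 40.2
tool_pos: [0.6018, -0.3237, 0.1437]
orientation: [-180.0, 0.2, -7.5]
force: [1.6, -0.3, 0.5]
opening: 0.0596
gripper_force: 0.0
```

Run:
```python
from h import *
np.set_printoptions(precision=4,suppress=True)
S=cam('scene');D=cam('side')
s=lambda u,v:(u/2+150,v/2+150)
d=lambda u,v:((u-405)/3+270,v/3+120)
print('U1',px(S,*s(210,72),.082),px(D,*d(588,153),.082));print('U2',px(S,*s(184,131),.082),px(D,*d(493,145),.082))
print('ref',px(S,*s(322,116),.094),px(D,*d(512,237),.094),'true .5788 .0042')
```

```text
U1 [ 0.5412 -0.16    0.082 ] [ 0.5344 -0.163   0.082 ]
U2 [ 0.6529 -0.1661  0.082 ] [ 0.6414 -0.1662  0.082 ]
ref [0.6062 0.0111 0.094 ] [0.5961 0.0099 0.094 ] true .5788 .0042
```

carry_out:
  rows:
    - [0.008,-0.055,0,0,0,0]
    - [0.016,-0.11,0,0,0,0]
    - [0.0236,-0.1615,0,0,0,0]
    - [0.0236,-0.1615,0.03,0,0,0]
    - [0.0236,-0.1615,0.07,0,0,0]
    - [0.0236,-0.1615,0.1,0,0,0]
    - [0.0236,-0.1615,0.114,0,0,0]
  grip: 1

```text
clock: 41.08
tool_pos: [0.6468, -0.1669, 0.0286]
orientation: [180.0, 0.1, -7.5]
force: [-0.3, 0.4, 0.1]
opening: 0.0874
gripper_force: 0.0
```

carry_out:
  rows:
    - [0,0,0,0,0,0]
    - [0,0,0,0,0,0]
    - [0,0,0,0,0,0]
    - [0,0,0,0,0,0]
    - [0,0,0,0,0,0]
  grip: -1

```text
clock: 41.7
tool_pos: [0.6476, -0.1676, 0.0304]
orientation: [180.0, -0.0, -7.5]
force: [-1.4, -2.3, 3.9]
opening: 0.0455
gripper_force: 30.0
```

carry_out:
  rows:
    - [0,0,-0.05,0,0,0]
    - [0,0,-0.1,0,0,0]
    - [-0.02,-0.036,-0.12,0,0,0]
    - [-0.049,-0.087,-0.12,0,0,0]
    - [-0.078,-0.139,-0.12,0,0,0]
    - [-0.107,-0.191,-0.12,0,0,0]
    - [-0.136,-0.243,-0.12,0,0,0]
    - [-0.165,-0.295,-0.12,0,0,0]

```text
clock: 42.7
tool_pos: [0.5202, 0.1484, 0.1487]
orientation: [180.0, 0.1, -7.5]
force: [0.7, 0.2, -6.2]
opening: 0.0455
gripper_force: 30.0
```

carry_out:
  rows:
    - [-0.029,-0.052,0,0,0,0]
    - [-0.058,-0.104,0,0,0,0]
    - [-0.085,-0.15,0,0,0,0]
    - [-0.104,-0.1863,0,0,0,0]
    - [-0.104,-0.1863,0.04,0,0,0]
    - [-0.104,-0.1863,0.08,0,0,0]
    - [-0.104,-0.1863,0.1,0,0,0]
    - [-0.104,-0.1863,0.1,0,0,0]

```text
clock: 43.7
tool_pos: [0.4418, 0.3435, 0.0472]
orientation: [179.7, 0.2, -7.5]
force: [-0.7, -0.3, -5.3]
opening: 0.0454
gripper_force: 30.0
```

carry_out:
  rows:
    - [0,0,0.003,0,0,0]
    - [0,0,0.005,0,0,0]
    - [0,0,0.005,0,0,0]
    - [0,0,0.005,0,0,0]

```text
clock: 44.2
tool_pos: [0.4436, 0.3455, 0.0452]
orientation: [-180.0, -0.0, -7.5]
force: [-0.5, -1.0, -6.5]
opening: 0.0452
gripper_force: 30.0
```

carry_out:
  rows:
    - [0.002,0.0007,0.0022,0,0,0]
    - [0.015,0.0007,0.0022,0,0,0]
    - [0.03,0.0007,0.0022,0,0,0]
    - [0.045,0.0007,0.0022,0,0,0]
    - [0.06,0.0007,0.0022,0,0,0]
    - [0.072,0.0007,0.0022,0,0,0]
    - [0.08,0.0007,0.0022,0,0,0]
    - [0.08,0.0007,0.0022,0,0,0]

```text
clock: 45.2
tool_pos: [0.5237, 0.3341, 0.0425]
orientation: [-180.0, -0.0, -7.5]
force: [1.6, -0.4, -4.6]
opening: 0.0452
gripper_force: 30.0
```

carry_out:
  rows:
    - [0.002,0,0,0,0,0]
    - [0.004,0,0,0,0,0]
    - [0.006,0,0,0,0,0]
    - [0.006,0,0,0,0,0]

```text
clock: 45.7
tool_pos: [0.5286, 0.3334, 0.0425]
orientation: [180.0, -0.0, -7.5]
force: [-0.7, -0.7, -3.1]
opening: 0.0455
gripper_force: 30.0
```

carry_out:
  rows:
    - [0.001,0,0,0,0,0]
    - [0.002,0,0,0,0,0]
    - [0.002,0,0,0,0,0]

```text
clock: 46.08
tool_pos: [0.5292, 0.3333, 0.0427]
orientation: [180.0, 0.1, -7.5]
force: [-10.8, 1.9, 2.8]
opening: 0.0454
gripper_force: 30.0
```

carry_out:
  rows:
    - [0.001,0,0,0,0,0]
    - [0.0015,0,0,0,0,0]
    - [0.0015,0,0,0,0,0]

```text
clock: 46.45
tool_pos: [0.5295, 0.3332, 0.0429]
orientation: [180.0, 0.2, -7.5]
force: [-16.4, 3.3, 7.6]
opening: 0.0456
gripper_force: 30.0
```

carry_out:
  rows:
    - [-0.001,0,0,0,0,0]
    - [-0.0025,0,0,0,0,0]
    - [-0.0025,0,0,0,0,0]
    - [-0.0025,0,-0.03,0,0,0]
    - [-0.0025,0,-0.068,0,0,0]
  grip: 0.3

```text
clock: 47.08
tool_pos: [0.5295, 0.3326, 0.1104]
orientation: [179.9, 0.1, -7.5]
force: [-0.2, 0.6, 1.0]
opening: 0.0569
gripper_force: 0.0
```

carry_out:
  rows:
    - [0,0,0,0,0,0]
    - [0,0,0,0,0,0]
    - [0,0,0,0,0,0]
    - [0,0,0,0,0,0]
    - [0,0,0,0,0,0]
    - [0,0,0.006,0,0,0]
    - [0,0,0.011,0,0,0]
    - [0,0,0.014,0,0,0]
  grip: -1

```text
clock: 48.08
tool_pos: [0.5294, 0.3331, 0.0958]
orientation: [180.0, 0.0, -7.5]
force: [-0.2, 0.3, 0.4]
opening: 0.0002
gripper_force: 0.0
```

carry_out:
  rows:
    - [0,0,0.001,0,0,0]
    - [0,0,0.002,0,0,0]
    - [0,0,0.003,0,0,0]
    - [0,0,0.003,0,0,0]

```text
clock: 48.58
tool_pos: [0.5295, 0.3331, 0.0943]
orientation: [180.0, -0.0, -7.5]
force: [-3.2, -2.3, 7.0]
opening: 0.0004
gripper_force: 3.3
```

carry_out:
  rows:
    - [0,0,0.0008,0,0,0]
    - [0,0,0.0016,0,0,0]
    - [0,0,0.0016,0,0,0]
    - [0,0,0.0016,0,0,0]

```text
clock: 49.08
tool_pos: [0.5297, 0.3332, 0.0943]
orientation: [-180.0, -0.1, -7.5]
force: [-5.9, -3.8, 16.9]
opening: 0.0006
gripper_force: 8.4
```

carry_out:
  rows:
    - [0,0,-0.012,0,0,0]
    - [0,0,-0.012,0,0,0]
    - [0,0,-0.012,0,0,0]
    - [0,0,-0.012,0,0,0]
    - [0,0,0.002,0,0,0]
    - [0,0,0.014,0,0,0]
    - [0,0,0.0175,0,0,0]
    - [0,0,0.0175,0,0,0]
  grip: 0

```text
clock: 50.08
tool_pos: [0.5295, 0.333, 0.0737]
orientation: [179.9, 0.0, -7.5]
force: [0.4, 1.1, -0.3]
opening: 0.0438
gripper_force: 0.0
```

carry_out:
  rows:
    - [0,0,0,0,0,0]
    - [0,0,0,0,0,0]
    - [0,0,0,0,0,0]
    - [0,0,0,0,0,0]
  grip: -1

```text
clock: 50.58
tool_pos: [0.5297, 0.3333, 0.0748]
orientation: [-180.0, -0.0, -7.5]
force: [-0.1, -0.6, 2.5]
opening: 0.0249
gripper_force: 30.0
```

carry_out:
  rows:
    - [0,0,-0.001,0,0,0]
    - [0,0,-0.002,0,0,0]
    - [0,0,-0.003,0,0,0]
    - [0,0,-0.003,0,0,0]
    - [0,0,-0.003,0,0,0]

```text
clock: 51.2
tool_pos: [0.5292, 0.3329, 0.0769]
orientation: [180.0, 0.0, -7.5]
force: [0.2, -0.1, -8.9]
opening: 0.0255
gripper_force: 30.0
```

carry_out:
  rows:
    - [0,0,-0.0005,0,0,0]
    - [0,0,-0.001,0,0,0]
    - [0,0,-0.001,0,0,0]

```text
clock: 51.58
tool_pos: [0.5292, 0.3329, 0.0781]
orientation: [180.0, 0.0, -7.5]
force: [-1.3, -0.3, -10.4]
opening: 0.025
gripper_force: 30.0
```

carry_out:
  rows:
    - [0,0,-0.0005,0,0,0]
    - [0,0,-0.001,0,0,0]
    - [0,0,-0.001,0,0,0]

```text
clock: 51.95
tool_pos: [0.5292, 0.3329, 0.079]
orientation: [180.0, 0.0, -7.5]
force: [-1.0, -1.2, -12.9]
opening: 0.0253
gripper_force: 30.0
```

carry_out:
  rows:
    - [0,0,-0.0004,0,0,0]
    - [0,0,-0.0008,0,0,0]
    - [0,0,-0.0008,0,0,0]

```text
clock: 52.32
tool_pos: [0.5291, 0.3329, 0.0791]
orientation: [179.9, 0.1, -7.5]
force: [0.6, -0.6, -23.8]
opening: 0.0251
gripper_force: 30.0
```

carry_out:
  rows:
    - [0,0,0.0025,0,0,0]
    - [0,0,0.0035,0,0,0]
    - [0,0,0.0035,0,0,0]

```text
clock: 52.7
tool_pos: [0.5306, 0.3343, 0.0781]
orientation: [-179.9, -0.1, -7.5]
force: [-0.4, -0.1, -6.0]
opening: 0.0253
gripper_force: 30.0
```

carry_out:
  rows:
    - [0,0,0,0,0,0]
    - [0,0,0,0,0,0]
    - [0,0,0,0,0,0]
    - [0,0,0,0,0,0]
    - [0,0,0,0,0,0]
    - [0,0,0,0,0,0]
  grip: 1

```text
clock: 53.45
tool_pos: [0.5296, 0.3333, 0.0766]
orientation: [180.0, 0.0, -7.5]
force: [-0.4, 0.0, -0.2]
opening: 0.0793
gripper_force: 0.0
```

carry_out:
  rows:
    - [0,0,0.02,0,0,0]
    - [0,0,0.034,0,0,0]
    - [0,0,0.037,0,0,0]
    - [0,0,0.037,0,0,0]

```text
clock: 53.95
tool_pos: [0.5297, 0.3333, 0.0396]
orientation: [180.0, 0.0, -7.5]
force: [0.5, 1.1, 0.4]
opening: 0.0877
gripper_force: 0.0
```

carry_out:
  rows:
    - [0,0,0,0,0,0]
    - [0,0,0,0,0,0]
    - [0,0,0,0,0,0]
    - [0,0,0,0,0,0]
    - [0,0,0,0,0,0]
  grip: -1

```text
clock: 54.58
tool_pos: [0.5298, 0.3337, 0.0398]
orientation: [-180.0, -0.0, -7.5]
force: [0.0, 1.7, 0.2]
opening: 0.0455
gripper_force: 30.0
```

carry_out:
  rows:
    - [-0.015,0,0,0,0,0]
    - [-0.035,0,0,0,0,0]
    - [-0.055,0,0,0,0,0]
    - [-0.075,0,0,0,0,0]
    - [-0.09,0,0,0,0,0]
    - [-0.09,0,-0.03,0,0,0]
    - [-0.09,0,-0.08,0,0,0]
    - [-0.09,0,-0.12,0,0,0]

```text
clock: 55.58
tool_pos: [0.4383, 0.3443, 0.1599]
orientation: [179.9, 0.1, -7.5]
force: [0.1, 1.0, -7.8]
opening: 0.0456
gripper_force: 30.0
```

carry_out:
  rows:
    - [0.009,0.04,0,0,0,0]
    - [0.021,0.098,0,0,0,0]
    - [0.033,0.156,0,0,0,0]
    - [0.046,0.214,0,0,0,0]
    - [0.058,0.272,0,0,0,0]
    - [0.07,0.33,0,0,0,0]
    - [0.083,0.388,0,0,0,0]
    - [0.095,0.446,0,0,0,0]

```text
clock: 56.58
tool_pos: [0.4742, -0.1105, 0.1584]
orientation: [-180.0, 0.2, -7.5]
force: [1.8, 0.0, -6.1]
opening: 0.0455
gripper_force: 30.0
```

carry_out:
  rows:
    - [0.012,0.055,0,0,0,0]
    - [0.023,0.11,0,0,0,0]
    - [0.034,0.16,0,0,0,0]
    - [0.041,0.19,0,0,0,0]
    - [0.0434,0.203,0,0,0,0]
    - [0.0434,0.203,0.03,0,0,0]
    - [0.0434,0.203,0.06,0,0,0]

```text
clock: 57.45
tool_pos: [0.4919, -0.315, 0.0981]
orientation: [-179.9, 0.1, -7.5]
force: [0.1, 0.6, -7.2]
opening: 0.0452
gripper_force: 30.0
```

Run:
```python
from h import *
o=telemetry.get_obs();print(o['clock'],o['tool_pos'],o['orientation'],o['force'])
save('side','d5',(265,125,405,265),4.2)
```

```text
57.45 [ 0.49185732 -0.31501763  0.0981267 ] [-1.79916742e+02  8.93525816e-02 -7.52952257e+00] [ 0.07432735  0.60103289 -7.24834871]
```

View pics/d5.png

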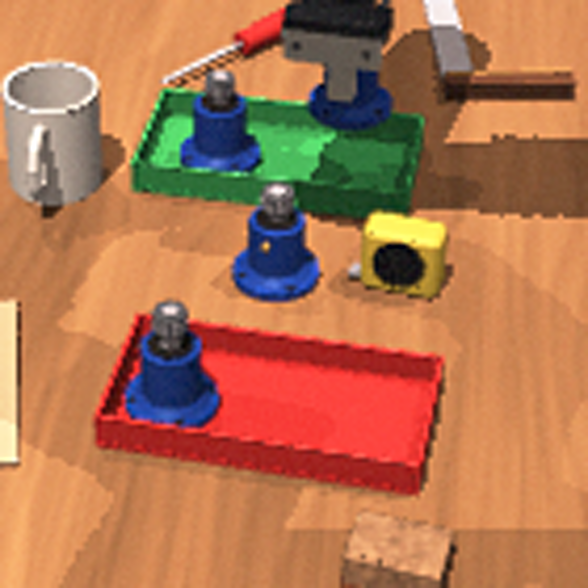

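The green tray's first unit stands at left and the held unit is above the right part; U1 has not moved. Lowering, then picking U1.

carry_out:
  rows:
    - [0,0,0.025,0,0,0]
    - [0,0,0.045,0,0,0]
    - [0,0,0.056,0,0,0]
    - [0,0,0.062,0,0,0]
    - [0,0,0.066,0,0,0]
    - [0,0,0.067,0,0,0]
    - [0,0,0.067,0,0,0]

```text
clock: 58.38
tool_pos: [0.4932, -0.3166, 0.0331]
orientation: [180.0, -0.0, -7.5]
force: [0.3, -0.3, -6.9]
opening: 0.0456
gripper_force: 30.0
```

carry_out:
  rows:
    - [0,0,0,0,0,0]
    - [0,0,0,0,0,0]
    - [0,0,0,0,0,0]
    - [0,0,-0.01,0,0,0]
    - [0,0,-0.05,0,0,0]
    - [0,0,-0.11,0,0,0]
  grip: 0.36

```text
clock: 59.12
tool_pos: [0.4919, -0.3162, 0.143]
orientation: [-180.0, 0.2, -7.5]
force: [0.6, -0.4, -0.5]
opening: 0.0596
gripper_force: 0.0
```

carry_out:
  rows:
    - [0.008,-0.052,0,0,0,0]
    - [0.017,-0.106,0,0,0,0]
    - [0.0248,-0.1563,0,0,0,0]
    - [0.0248,-0.1563,0.03,0,0,0]
    - [0.0248,-0.1563,0.07,0,0,0]
    - [0.0248,-0.1563,0.1,0,0,0]
    - [0.0248,-0.1563,0.114,0,0,0]
  grip: 1

```text
clock: 60.0
tool_pos: [0.5374, -0.1648, 0.0278]
orientation: [180.0, 0.1, -7.5]
force: [-0.1, -0.2, -0.4]
opening: 0.0872
gripper_force: 0.0
```

carry_out:
  rows:
    - [0,0,0,0,0,0]
    - [0,0,0,0,0,0]
    - [0,0,0,0,0,0]
    - [0,0,0,0,0,0]
    - [0,0,0,0,0,0]
  grip: -1

```text
clock: 60.62
tool_pos: [0.5383, -0.1646, 0.0292]
orientation: [-180.0, -0.1, -7.5]
force: [-0.2, 2.2, 3.1]
opening: 0.0456
gripper_force: 30.0
```

carry_out:
  rows:
    - [0,0,-0.05,0,0,0]
    - [0,0,-0.1,0,0,0]
    - [-0.012,-0.036,-0.12,0,0,0]
    - [-0.03,-0.092,-0.12,0,0,0]
    - [-0.048,-0.148,-0.12,0,0,0]
    - [-0.066,-0.203,-0.12,0,0,0]
    - [-0.084,-0.258,-0.12,0,0,0]
    - [-0.102,-0.313,-0.12,0,0,0]

```text
clock: 61.62
tool_pos: [0.4759, 0.1601, 0.1478]
orientation: [179.9, 0.1, -7.5]
force: [1.7, 0.2, -7.1]
opening: 0.0455
gripper_force: 30.0
```

carry_out:
  rows:
    - [-0.018,-0.055,0,0,0,0]
    - [-0.036,-0.11,0,0,0,0]
    - [-0.05,-0.155,0,0,0,0]
    - [-0.0583,-0.1796,0,0,0,0]
    - [-0.0583,-0.1796,0.04,0,0,0]
    - [-0.0583,-0.1796,0.08,0,0,0]
    - [-0.0583,-0.1796,0.1,0,0,0]
    - [-0.0583,-0.1796,0.1,0,0,0]

```text
clock: 62.62
tool_pos: [0.442, 0.3423, 0.0464]
orientation: [179.7, 0.2, -7.6]
force: [0.5, -0.8, -5.7]
opening: 0.0452
gripper_force: 30.0
```

carry_out:
  rows:
    - [0,0,0.003,0,0,0]
    - [0,0,0.006,0,0,0]
    - [0,0,0.006,0,0,0]
    - [0,0,0.006,0,0,0]

```text
clock: 63.12
tool_pos: [0.4434, 0.3447, 0.0431]
orientation: [-180.0, -0.0, -7.5]
force: [0.3, 0.3, -6.5]
opening: 0.0456
gripper_force: 30.0
```

Underside is 2 mm over the plate; lowering 1.4 mm and sliding in.

carry_out:
  rows:
    - [0.002,0,0.0014,0,0,0]
    - [0.015,0,0.0014,0,0,0]
    - [0.03,0,0.0014,0,0,0]
    - [0.045,0,0.0014,0,0,0]
    - [0.06,0,0.0014,0,0,0]
    - [0.072,0,0.0014,0,0,0]
    - [0.08,0,0.0014,0,0,0]
    - [0.08,0,0.0014,0,0,0]

```text
clock: 64.12
tool_pos: [0.5236, 0.334, 0.0413]
orientation: [-180.0, -0.0, -7.5]
force: [1.3, -0.6, -3.8]
opening: 0.0458
gripper_force: 30.0
```

carry_out:
  rows:
    - [0.002,0,0,0,0,0]
    - [0.004,0,0,0,0,0]
    - [0.006,0,0,0,0,0]
    - [0.006,0,0,0,0,0]

```text
clock: 64.62
tool_pos: [0.5282, 0.3333, 0.0413]
orientation: [180.0, 0.0, -7.5]
force: [-4.3, 0.6, -2.0]
opening: 0.0456
gripper_force: 30.0
```

carry_out:
  rows:
    - [0.001,0,0,0,0,0]
    - [0.0018,0,0,0,0,0]
    - [0.0018,0,0,0,0,0]

```text
clock: 65.0
tool_pos: [0.5286, 0.3332, 0.0415]
orientation: [180.0, 0.1, -7.5]
force: [-12.2, 2.5, 5.5]
opening: 0.0453
gripper_force: 30.0
```

carry_out:
  rows:
    - [-0.001,0,0,0,0,0]
    - [-0.002,0,0,0,0,0]
    - [-0.002,0,0,0,0,0]
    - [-0.002,0,-0.03,0,0,0]
    - [-0.002,0,-0.069,0,0,0]
  grip: 0.3

```text
clock: 65.62
tool_pos: [0.5281, 0.3327, 0.1101]
orientation: [179.9, 0.1, -7.5]
force: [1.1, 0.1, 0.3]
opening: 0.0573
gripper_force: 0.0
```

carry_out:
  rows:
    - [0,0,0,0,0,0]
    - [0,0,0,0,0,0]
    - [0,0,0,0,0,0]
    - [0,0,0,0,0,0]
    - [0,0,0,0,0,0]
    - [0,0,0.006,0,0,0]
    - [0,0,0.011,0,0,0]
    - [0,0,0.014,0,0,0]
  grip: -1

```text
clock: 66.62
tool_pos: [0.5281, 0.3331, 0.0962]
orientation: [180.0, 0.0, -7.5]
force: [-3.6, -1.6, 9.1]
opening: 0.0004
gripper_force: 4.0
```

carry_out:
  rows:
    - [0,0,0.001,0,0,0]
    - [0,0,0.002,0,0,0]
    - [0,0,0.003,0,0,0]
    - [0,0,0.003,0,0,0]

```text
clock: 67.12
tool_pos: [0.5282, 0.3332, 0.0943]
orientation: [180.0, -0.0, -7.5]
force: [-4.5, -2.1, 9.9]
opening: 0.0003
gripper_force: 4.9
```

carry_out:
  rows:
    - [0,0,0.0007,0,0,0]
    - [0,0,0.0013,0,0,0]
    - [0,0,0.0013,0,0,0]
    - [0,0,0.0013,0,0,0]

```text
clock: 67.62
tool_pos: [0.5283, 0.3332, 0.0942]
orientation: [-180.0, -0.1, -7.5]
force: [-7.0, -2.4, 16.5]
opening: 0.0001
gripper_force: 9.1
```

carry_out:
  rows:
    - [0,0,-0.012,0,0,0]
    - [0,0,-0.012,0,0,0]
    - [0,0,-0.012,0,0,0]
    - [0,0,-0.012,0,0,0]
    - [0,0,0.002,0,0,0]
    - [0,0,0.014,0,0,0]
    - [0,0,0.0175,0,0,0]
    - [0,0,0.0175,0,0,0]
  grip: 0

```text
clock: 68.62
tool_pos: [0.5282, 0.3331, 0.0738]
orientation: [179.9, 0.0, -7.5]
force: [0.6, 0.1, 0.1]
opening: 0.0439
gripper_force: 0.0
```

carry_out:
  rows:
    - [0,0,0,0,0,0]
    - [0,0,0,0,0,0]
    - [0,0,0,0,0,0]
    - [0,0,0,0,0,0]
  grip: -1

```text
clock: 69.12
tool_pos: [0.5284, 0.3333, 0.0749]
orientation: [-180.0, -0.0, -7.5]
force: [-0.1, -0.6, 2.8]
opening: 0.0252
gripper_force: 30.0
```

carry_out:
  rows:
    - [0,0,-0.001,0,0,0]
    - [0,0,-0.002,0,0,0]
    - [0,0,-0.003,0,0,0]
    - [0,0,-0.003,0,0,0]
    - [0,0,-0.003,0,0,0]

```text
clock: 69.75
tool_pos: [0.5279, 0.333, 0.077]
orientation: [180.0, 0.0, -7.5]
force: [-0.6, -0.3, -8.3]
opening: 0.025
gripper_force: 30.0
```

carry_out:
  rows:
    - [0,0,-0.0005,0,0,0]
    - [0,0,-0.001,0,0,0]
    - [0,0,-0.001,0,0,0]

```text
clock: 70.12
tool_pos: [0.5279, 0.333, 0.0781]
orientation: [180.0, 0.0, -7.5]
force: [-1.0, -0.5, -9.8]
opening: 0.0253
gripper_force: 30.0
```

carry_out:
  rows:
    - [0,0,-0.0005,0,0,0]
    - [0,0,-0.001,0,0,0]
    - [0,0,-0.001,0,0,0]

```text
clock: 70.5
tool_pos: [0.5281, 0.3331, 0.0794]
orientation: [180.0, 0.0, -7.5]
force: [-1.7, -1.5, -11.2]
opening: 0.0253
gripper_force: 30.0
```

carry_out:
  rows:
    - [0,0,-0.0005,0,0,0]
    - [0,0,-0.001,0,0,0]
    - [0,0,-0.001,0,0,0]

```text
clock: 70.88
tool_pos: [0.5283, 0.3333, 0.0805]
orientation: [180.0, -0.0, -7.5]
force: [-1.3, -1.5, -10.5]
opening: 0.0253
gripper_force: 30.0
```

carry_out:
  rows:
    - [0,0,-0.0004,0,0,0]
    - [0,0,-0.0008,0,0,0]
    - [0,0,-0.0008,0,0,0]

```text
clock: 71.25
tool_pos: [0.5283, 0.3333, 0.0813]
orientation: [-180.0, -0.0, -7.5]
force: [-1.2, -2.0, -9.3]
opening: 0.0251
gripper_force: 30.0
```

Travel is already 6.4 mm, so this one is worn; continuing to its stop.

carry_out:
  rows:
    - [0,0,-0.0005,0,0,0]
    - [0,0,-0.001,0,0,0]
    - [0,0,-0.001,0,0,0]

```text
clock: 71.62
tool_pos: [0.5284, 0.3333, 0.0824]
orientation: [-180.0, -0.0, -7.5]
force: [-2.1, -0.6, -9.7]
opening: 0.0249
gripper_force: 30.0
```

carry_out:
  rows:
    - [0,0,-0.0004,0,0,0]
    - [0,0,-0.0008,0,0,0]
    - [0,0,-0.0008,0,0,0]

```text
clock: 72.0
tool_pos: [0.5283, 0.3333, 0.083]
orientation: [180.0, 0.0, -7.5]
force: [-1.6, -0.5, -12.0]
opening: 0.0253
gripper_force: 30.0
```

carry_out:
  rows:
    - [0,0,-0.0004,0,0,0]
    - [0,0,-0.0008,0,0,0]
    - [0,0,-0.0008,0,0,0]

```text
clock: 72.38
tool_pos: [0.528, 0.3333, 0.0831]
orientation: [180.0, 0.0, -7.5]
force: [-0.0, 0.9, -19.2]
opening: 0.0246
gripper_force: 30.0
```

carry_out:
  rows:
    - [0,0,0.0025,0,0,0]
    - [0,0,0.0035,0,0,0]
    - [0,0,0.0035,0,0,0]

```text
clock: 72.75
tool_pos: [0.5289, 0.3339, 0.0813]
orientation: [-179.9, -0.1, -7.5]
force: [-0.3, 0.3, -7.1]
opening: 0.0248
gripper_force: 30.0
```

carry_out:
  rows:
    - [0,0,0,0,0,0]
    - [0,0,0,0,0,0]
    - [0,0,0,0,0,0]
    - [0,0,0,0,0,0]
    - [0,0,0,0,0,0]
    - [0,0,0,0,0,0]
  grip: 1

```text
clock: 73.5
tool_pos: [0.5283, 0.3334, 0.0804]
orientation: [-180.0, -0.0, -7.5]
force: [0.6, -0.7, 0.2]
opening: 0.0795
gripper_force: 0.0
```

carry_out:
  rows:
    - [0,0,0.02,0,0,0]
    - [0,0,0.037,0,0,0]
    - [0,0,0.0405,0,0,0]
    - [0,0,0.0405,0,0,0]

```text
clock: 74.0
tool_pos: [0.5283, 0.3333, 0.0397]
orientation: [180.0, 0.0, -7.5]
force: [0.1, 0.4, 0.1]
opening: 0.0876
gripper_force: 0.0
```

carry_out:
  rows:
    - [0,0,0,0,0,0]
    - [0,0,0,0,0,0]
    - [0,0,0,0,0,0]
    - [0,0,0,0,0,0]
    - [0,0,0,0,0,0]
  grip: -1

```text
clock: 74.62
tool_pos: [0.5284, 0.3336, 0.04]
orientation: [-180.0, -0.0, -7.5]
force: [-0.6, 1.4, 1.5]
opening: 0.0457
gripper_force: 30.0
```

carry_out:
  rows:
    - [-0.015,0,0,0,0,0]
    - [-0.035,0,0,0,0,0]
    - [-0.055,0,0,0,0,0]
    - [-0.075,0,0,0,0,0]
    - [-0.09,0,0,0,0,0]
    - [-0.09,0,-0.03,0,0,0]
    - [-0.09,0,-0.08,0,0,0]
    - [-0.09,0,-0.12,0,0,0]

```text
clock: 75.62
tool_pos: [0.437, 0.3444, 0.1601]
orientation: [179.9, 0.1, -7.5]
force: [1.1, 1.1, -6.6]
opening: 0.0452
gripper_force: 30.0
```

Run:
```python
from h import *
o=telemetry.get_obs();print(o['clock'],o['tool_pos'],o['orientation'],o['force'])
save('side','d6',(265,125,405,265),4.2)
```

```text
75.625 [0.43699919 0.34444969 0.16009073] [ 1.79889661e+02  1.38547251e-01 -7.49038522e+00] [ 1.07106789  1.11953131 -6.6264607 ]
```

View pics/d6.png

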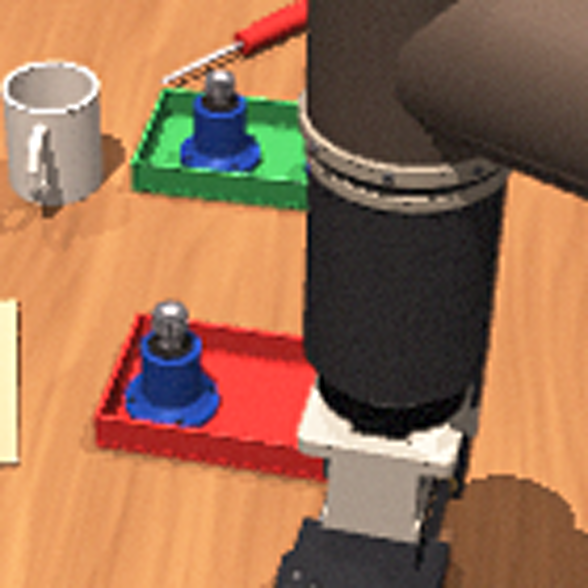

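The first worn unit and the first sound one stand undisturbed. Placing this one in the free half of the red tray.

carry_out:
  rows:
    - [0.009,0.04,0,0,0,0]
    - [0.022,0.097,0,0,0,0]
    - [0.035,0.155,0,0,0,0]
    - [0.048,0.212,0,0,0,0]
    - [0.06,0.265,0,0,0,0]
    - [0.069,0.305,0,0,0,0]
    - [0.073,0.3247,0,0,0,0]
    - [0.073,0.3247,0.03,0,0,0]

```text
clock: 76.68
tool_pos: [0.4686, 0.0129, 0.13]
orientation: [-179.9, -0.1, -7.6]
force: [0.0, 0.2, -7.6]
opening: 0.0454
gripper_force: 30.0
```

carry_out:
  rows:
    - [0,0,0.03,0,0,0]
    - [0,0,0.055,0,0,0]
    - [0,0,0.075,0,0,0]
    - [0,0,0.088,0,0,0]
    - [0,0,0.095,0,0,0]
    - [0,0,0.097,0,0,0]
    - [0,0,0.097,0,0,0]

```text
clock: 77.55
tool_pos: [0.4693, 0.0138, 0.0332]
orientation: [-180.0, -0.0, -7.5]
force: [-0.2, -0.0, -5.5]
opening: 0.0452
gripper_force: 30.0
```

carry_out:
  rows:
    - [0,0,0,0,0,0]
    - [0,0,0,0,0,0]
    - [0,0,0,0,0,0]
    - [0,0,-0.01,0,0,0]
    - [0,0,-0.05,0,0,0]
    - [0,0,-0.1,0,0,0]
    - [0,0,-0.15,0,0,0]
  grip: 0.36

```text
clock: 78.42
tool_pos: [0.4689, 0.0134, 0.1853]
orientation: [-180.0, -0.0, -7.5]
force: [1.2, -0.1, -1.6]
opening: 0.0597
gripper_force: 0.0
```

carry_out:
  rows:
    - [0,-0.05,0,0,0,0]
    - [0,-0.11,0,0,0,0]
    - [0,-0.17,0,0,0,0]
    - [0,-0.23,0,0,0,0]
    - [0,-0.28,0,0,0,0]
    - [0,-0.3,0,0,0,0]
    - [0,-0.3,0,0,0,0]

```text
clock: 79.3
tool_pos: [0.5081, 0.3119, 0.1829]
orientation: [180.0, 0.0, -7.4]
force: [0.0, 0.1, 0.4]
opening: 0.0594
gripper_force: 0.0
```

Run:
```python
from h import *
o=telemetry.get_obs();print(o['clock'],o['tool_pos'],o['force'])
a=viewer.snapshot('scene')[:,:,::-1][155:255,155:355];b=viewer.snapshot('side')[:,:,::-1][120:265,265:405]
c=np.zeros((600,800,3),np.uint8);c[:200,:400]=cv2.resize(a,(400,200),interpolation=3);c[:400,405:791]=cv2.resize(b,(386,400),interpolation=3);cv2.imwrite('pics/m7.png',c[:410])
```

```text
79.3 [0.5080634  0.31189094 0.18287686] [0.03328523 0.07684463 0.43797769]
```

View pics/m7.png

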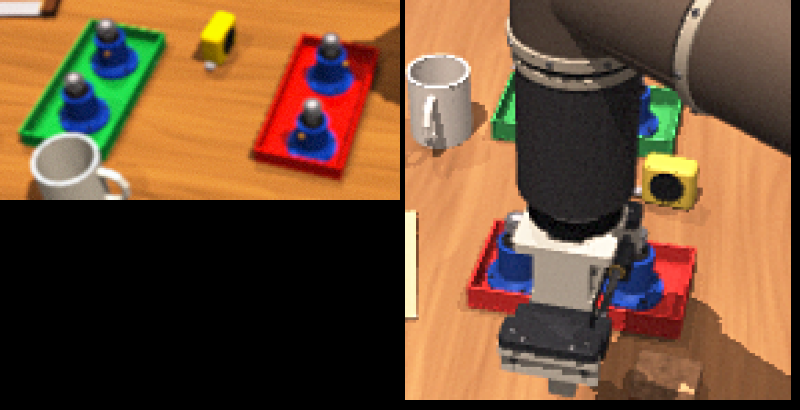

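All four units stand upright, two in each tray, and nothing is left in the jig. Handing in.

```bash
python3 -c "
from plant import workorder;print(workorder.close_job())"
```

```text
the job is handed in; nothing more can be done
None
```

All four spindles were pushed home and drawn up hard against their outer stops in the jig: two sound units (about 2.2 and 2.8 mm float) stand in the green tray and two worn ones (about 6 and 8 mm) in the red, with the jig empty and the job handed in at about 79 s; no judging result was returned. These floats allow 2 mm for the flange lifting under the jig lips. The first worn unit's final pull peaked near 26 N, and one sound unit's near 24 N. The first worn unit later appeared about 2 cm from where I set it, still upright in its tray.

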